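# Find the high spot of a bowl blank on the truing stand

### The job

Push the gauge along its slide until it is fully home against its stop, without ramming it. Then turn the round wooden blank slowly by its upright crank handle, without dragging it sideways off its centre, watch the gauge's sprung plunger swing in and out, and leave the blank with its high spot at the plunger, which is then pushed in as far as the blank ever pushes it. Leave the bowl and the steel chuck beside the stand where they are.

Things in the scene. Friction and masses are not known exactly. Their poses are not given: they have to be found in the camera images.
- stand: dark steel bed 160 x 360 x 16 mm with an upright centre, fixed to the bench. Origin at bench level under the axis; the gauge slides along its y axis, +y being the gauge end. On the centre sits the blank: a light wooden disc 120 mm across, 40 mm thick, its top 98 mm above the bench
- axis (a point): fixed point of the stand on the vertical axis of the blank and crank, 108 mm above the bench. The blank is mounted 7 mm off centre in a direction that is not given and differs each time, so its rim runs out and in once a turn. It turns endlessly both ways against friction of 0.3 N m and stays where left. Its centre yields sideways 1 mm per 12 N; beyond about 20 N it is dragged off
- handle_mid (a point): middle of the upright crank handle: dark wooden round grip, 20 mm across, 46 mm tall (110 to 156 mm above the bench; this point at 136 mm), spinning freely on its pin, 45 mm from the axis. It goes round the axis with the blank, above all else on the stand. Its angle to the high spot differs each time
- driver: the steel crank that carries the handle, clamped firmly on the blank (no slip). Origin on the blank's centre line at bench level (on the axis unless dragged sideways); the handle lies along its own -y axis; z up
- gauge_post (a point): on the axis of the push post at the back of the gauge (the end away from the blank), 90 mm above the bench: a steel post 16 mm across with a 22 mm black cap, standing 43 to 113 mm above the bench. The gauge slides level and straight from here towards point axis: push the post from its far side
- plunger (a joint): travel of the sprung plunger into the gauge, m: 0 out, grows as it is pushed in. With the gauge home its ball rides on the blank's rim and swings about sinusoidally, once a turn, from about 0.0065 (low spot) to 0.020 (high spot). The black needle on the white dial on top of the gauge follows it, anticlockwise from above as it goes in, 150 rad per m
- gauge (a joint): slide of the gauge towards the blank, m: 0 fully back, 0.050 home against its hard stop, where the post is 170 mm from the axis. It moves against about 5 N of friction plus up to 3 N of the plunger's spring, and stays where it is left
- plunger_tip (a point): outermost point of the plunger's ball, 78 mm above the bench, on the line from the gauge post to the axis. Its horizontal distance to the axis with the gauge home is about 52.5 to 66.2 mm as the blank turns
- bowl: small turned wooden bowl, 116 mm across and 48 mm tall, standing beyond the stand; origin under its centre. Leave it
- chuck: steel lathe chuck, 84 mm across and 44 mm tall, beside the end of the stand away from the gauge; origin under its centre. Leave it

How it is judged:
On the way:
1. the gauge is home against its stop (within 2 mm) (value of joint gauge above 0.048 m), for 0.2 s.
At the end, for the whole second after the job is handed in: the gauge is home (within 2 mm of its stop) and the blank is at rest with its high spot at the plunger: the plunger's tip is held at least 65.85 mm from the axis (about 66.2 mm at the very top, so within about 0.35 mm of the peak, some 16 degrees of turn either way) (value of joint gauge above 0.048 m and horizontal distance between plunger_tip and axis above 0.06585 m and angular speed of driver below 0.1 rad/s); the robot touches nothing.
It fails at once if the gauge is rammed: the robot presses on it with more than 35 N (contact force between any of the arm, the fingers and gauge above 35 N).
It fails at once if the blank is spun faster than 4 rad/s (angular speed of driver above 4 rad/s).
It fails at once if the bowl or the chuck is moved more than 20 mm (distance of any of bowl, chuck from where it was at the start of the episode above 0.02 m).
It fails at once if the blank is pulled more than 1.8 mm sideways off its centre (about 22 N) (horizontal distance between driver and axis above 0.0018 m).
It also fails if it takes over 72 s, if anything falls off the work surface, if the arm or the gripper's body presses on something with over 40 N, if the wrist force passes 120 N, or if a joint passes its speed limit or range.

### The arm

A 7-joint arm with a two-finger parallel gripper is mounted at the origin on the work surface. World frame = base frame: x ahead of the robot, y to its left, z up, the work surface at z = 0. Lengths are in m, angles in rad, forces in N, time in s.
With the tool pointing down it reaches from about 0.425 to 0.875 m from the base axis. Payload 8.4 kg.
Tool frame: the origin (TCP) lies midway between the tips of the shut fingers; the grasp point (between the pads) lies 19 mm behind it; z points along the fingers, y is the direction in which the jaws open and shut (so a half turn about z gives the same grasp; the last joint's range is limited). The gripper opens to 87 mm and grips with 3 to 60 N. Pads are 19 mm wide; open, the fingers measure 117 mm over their backs; the gripper's body (75 mm by 190 mm) begins 51 mm behind the grasp point.
Start: joints at [-1.408, 0.333, 0.04, 1.465, -0.013, 1.343, -0.059], TCP at [0.168, 0.628, 0.223] pointing down, gripper open.
Joint ranges: [-2.58, 2.58], [-0.38, 2.09], [-1.3, 1.39], [0.25, 2.4], [-1.5, 4.64], [0.08, 2.09], [-2.65, 2.65]. Speed limits (rad/s): [2.22, 2.22, 2.79, 2.79, 3.14, 3.14, 3.14].

### API

Orientations are given as a unit quaternion [x, y, z, w].
In Python, from bench import sensors, cams, workorder gives the robot as it stands.
- The arm moves only by the tool carry_out, never from a script. Its argument "rows" is text: rows parted by semicolons, each of 5 numbers parted by spaces: the shift along the tool's x, y, z in mm, then the turn about the tool's z in rad, then the opening, from -1 (shut) to 1 (fully open). A call has 1 to 20 rows; each row shifts and turns the commanded pose from where the row before left it, along the tool's axes as they then stand; what a row does not reach is not made up. A row lasts 1/10 s, in which the tool goes at most 50 mm and 8.59 degrees, less where a joint would pass 70% of its speed; a pose out of reach is approached as far as the arm can. A call with a gripper value outside its range is refused whole. The fingers move at their own pace and stop on an object; "grip_force" is the grip in N (left out, the last holds). Time passes only in rows, so rows that do not move let the fingers close. It gives the time, the measured TCP pose, the force and the opening at its end, in the units of the state.
- sensors.get_state(): the state, without advancing time (a new reading comes with each control period).
- cams.snapshot(name): name is "scene" or "top"; returns a dict with "image" (480x640x3 uint8, red, green, blue), "fx", "fy", "cx", "cy" (pixels), "rvec" (rotation vector, rad) and "tvec" (3), from world to camera coordinates, as OpenCV has them. Camera axes: x right, y down, z forward; pixel columns grow to the right and rows downward; lengths in m; the calibration is good to about 2 mm. A picture is of the moment at which its call begins. There is no depth.
- workorder.hand_in(): hands the job in, once; it reports no verdict.
The state is a dict: "time": time; "joint_pos": joint angles; "qvel": joint speeds; "effort": joint torques, N m; "tcp_pos": TCP position; "orientation": TCP orientation; "contact_force": force on the tool from outside, world axes, zero at the start; "wrist_torque": the same for the moment, N m; "opening": finger opening in m.
Only numpy, scipy, OpenCV 4.12 (cv2) and the standard library are available. Lean on these libraries where they do the work, as an engineer would, in place of code of your own. Each camera call takes 0.05 s, during which the arm holds its last target.

## Working session

There is one attempt and no reset: what is moved stays moved. The work goes in short steps, Python scripts to look and compute and a tool call to move; the robot and the scene stay as the last step left them, time stands still between calls to the robot, and variables do not carry over. Pictures are saved under pics/ and viewed, and the job is handed in when it is done.

Besides the shell and the picture viewer there is one more tool, called after "Emit:" as name(argument=value, ...) on one line, values as JSON. carry_out: Moves the arm, as the interface text tells. Its arguments: {"type":"object","properties":{"rows":{"type":"string"},"grip_force":{"type":"number"}},"required":["rows"]}

```bash
ls; mkdir -p pics; python3 - <<'E'
from bench import sensors,cams
import cv2
s=sensors.get_state(); print(s)
for n in("scene","top"):
    d=cams.snapshot(n); cv2.imwrite(f"pics/{n}0.png",d["image"][:,:,::-1]); print(n,d["fx"],d["fy"],d["cx"],d["cy"],d["rvec"],d["tvec"])
E
```

```text
pics
{'time': 0.0, 'joint_pos': array([-1.40820683,  0.33389348,  0.03987404,  1.46627224, -0.01337389,
        1.34329053, -0.05850529]), 'qvel': array([-0.00086108, -0.00028033, -0.00024724,  0.00098106,  0.00016772,
        0.00060848, -0.00223744]), 'effort': array([ 2.82743968e-04, -6.56359363e+01,  1.33544192e+00, -4.03804564e+01,
       -5.96361863e-02,  4.47785994e-02,  1.62364968e-04]), 'tcp_pos': array([0.16814317, 0.62739269, 0.22167007]), 'orientation': array([ 1.30529597e-01,  9.91444091e-01, -7.98141594e-04, -3.77458668e-05]), 'contact_force': array([-0.58927352,  0.32921325, -0.30931205]), 'wrist_torque': array([0.00984297, 0.01973772, 0.00248289]), 'opening': 0.08706879693997684}
scene 433.1366220073026 433.1366220073026 324.41431059204484 239.51933307509665 [ 2.13252692  0.9795434  -0.41761673] [-0.35587876 -0.23011315  1.0799094 ]
top 521.5452800104845 521.5452800104845 325.55410485363717 243.4334924109495 [ 2.21481845 -2.15106489  0.06125403] [-0.02774545  0.59079116  0.97677282]
```

View pics/scene0.png

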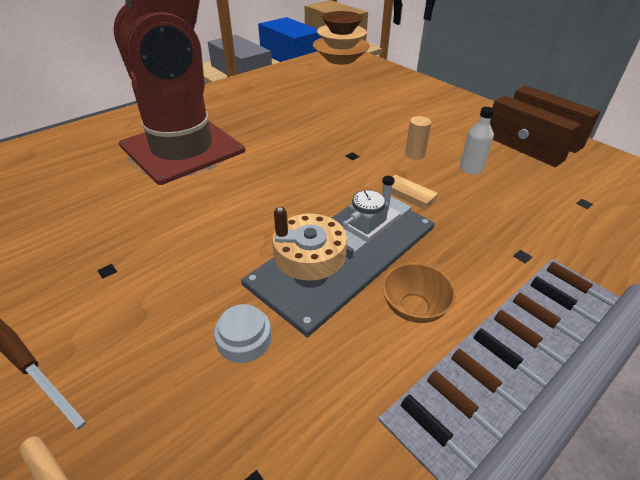

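View pics/top0.png

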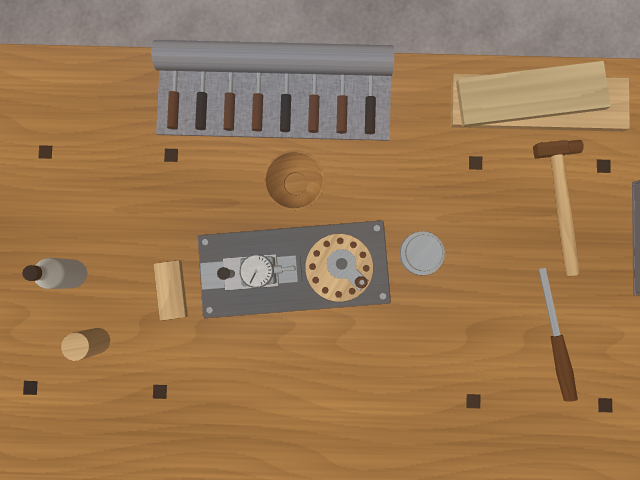

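The scene view shows the blank with its dark upright handle at (281,221), the gauge post cap at (388,181), the bowl at (419,292) and the chuck at (243,332). In the top view the hub is at (341,264), the handle at (361,282), the post cap at (223,273), the dial at (256,271), and a wooden block lies behind the gauge at (170,290).

```bash
cat > h.py <<'E'
import numpy as np,cv2
from bench import sensors,cams
def ray(d,u,v):
    R=cv2.Rodrigues(np.array(d["rvec"]))[0];t=np.array(d["tvec"]).ravel()
    c=-R.T@t; r=R.T@np.array([(u-d["cx"])/d["fx"],(v-d["cy"])/d["fy"],1.]); return c,r
def onz(d,u,v,z):
    c,r=ray(d,u,v); return c+r*(z-c[2])/r[2]
def proj(d,p):
    return cv2.projectPoints(np.array([p],float),np.array(d["rvec"]),np.array(d["tvec"]),np.array([[d["fx"],0,d["cx"]],[0,d["fy"],d["cy"]],[0,0,1]]),None)[0].ravel()
E
python3 - <<'E'
from h import *
d=cams.snapshot("top");im=d["image"]
s=cams.snapshot("scene")
print("cams",ray(d,0,0)[0],ray(s,0,0)[0])
g=im.astype(int)
cv2.imwrite("pics/topz.png",cv2.resize(im[210:330,190:400,::-1],None,fx=3.8,fy=3.8,interpolation=cv2.INTER_CUBIC))
cv2.imwrite("pics/scz.png",cv2.resize(s["image"][165:335,235:440,::-1],None,fx=3.5,fy=3.5,interpolation=cv2.INTER_CUBIC))
for n,u,v,z in[("b1",205,242,.018),("b2",377,228,.018),("b3",383,296,.018),("b4",209.5,310,.018),("hub",341.5,264,.108),("handle",361.5,282,.156),("cap",223,273.5,.113),("dial",256,271,.09),("block",170,290,.03),("chuck",422,254,.044),("bowl",294,180,.03)]:
    print(n,onz(d,u,v,z).round(4))
for n,u,v,z in[("handletop",281,209,.156),("captop",388,179,.113),("hub",311,233,.108)]:
    print(n,onz(s,u,v,z).round(4))
E
```

```text
cams [ 0.52591335 -0.0211878   1.01333873] [ 0.94889489 -0.36127541  0.56114581]
b1 [0.5875 0.2206 0.018 ]
b2 [ 0.6239 -0.1081  0.018 ]
b3 [ 0.4946 -0.1224  0.018 ]
b4 [0.4583 0.2063 0.018 ]
hub [ 0.5506 -0.0401  0.108 ]
handle [ 0.5208 -0.0727  0.156 ]
cap [0.5281 0.164  0.113 ]
dial [0.5343 0.1104 0.09  ]
block [0.4943 0.2797 0.03  ]
chuck [ 0.5752 -0.1904  0.044 ]
bowl [0.71   0.0531 0.03  ]
handletop [ 0.5225 -0.0711  0.156 ]
captop [0.5319 0.1611 0.113 ]
hub [ 0.5514 -0.0371  0.108 ]
```

View pics/topz.png

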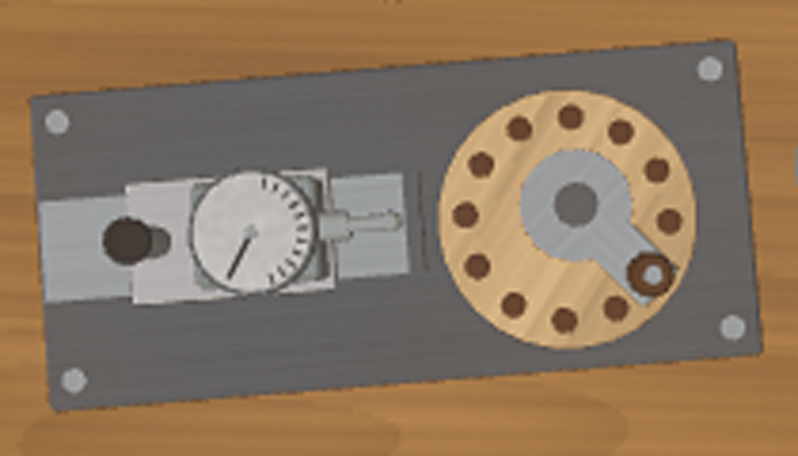

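View pics/scz.png

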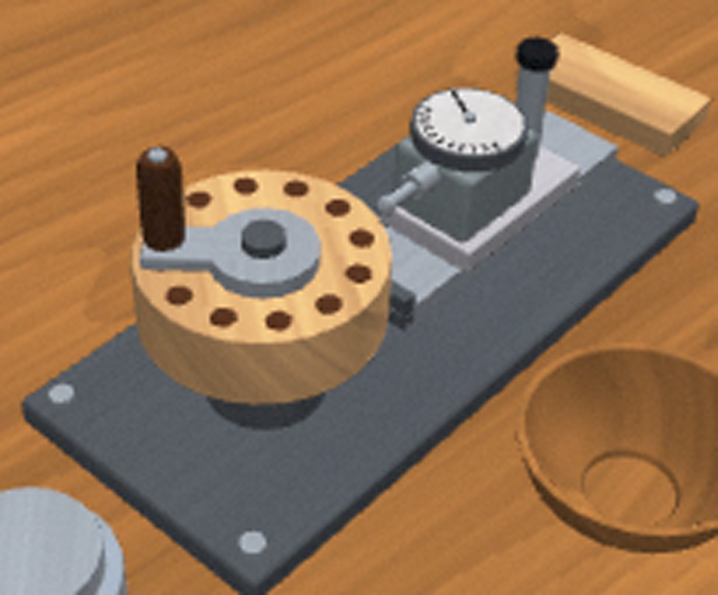

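Emit:
carry_out(rows="0 0 0 -0.124 -1;0 0 0 -0.124 -1;0 0 0 -0.124 -1;-22 -32 0 0 -1;-22 -32 0 0 -1;-22 -32 0 0 -1;-22 -32 0 0 -1;-22 -32 0 0 -1;-22 -32 0 0 -1;-22 -32 0 0 -1;-22 -32 0 0 -1;-22 -32 0 0 -1;-22 -32 0 0 -1;-22 -32 0 0 -1;-22 -32 0 0 -1;-22 -32 0 0 -1;-22 -32 0 0 -1;0 0 0 0 -1")

```text
time: 2.0
tcp_pos: [0.5268, 0.2106, 0.2226]
orientation: [-0.051, 0.999, -0.001, 0.001]
contact_force: [0.3, -0.3, -0.3]
opening: 0.0002
```

Emit:
carry_out(rows="4 0 17 0 -1;0 0 30 0 -1;0 0 30 0 -1;0 0 30 0 -1;0 0 30 0 -1;0 0 0 0 -1;0 0 0 0 -1")

```text
time: 2.7
tcp_pos: [0.5195, 0.2161, 0.086]
orientation: [-0.055, 0.998, -0.0, -0.0]
contact_force: [0.3, 0.2, -0.3]
opening: 0.0001
```

```bash
cat > pic.py <<'E'
import sys
from h import *
n=sys.argv[1]
for c,b in(("top",(210,330,190,400)),("scene",(100,335,200,460))):
    if len(sys.argv)>2 and c not in sys.argv[2]: continue
    d=cams.snapshot(c); i=d["image"][b[0]:b[1],b[2]:b[3],::-1]
    cv2.imwrite(f"pics/{c}_{n}.png",cv2.resize(i,None,fx=3 if c=="top" else 2.3,fy=3 if c=="top" else 2.3,interpolation=cv2.INTER_CUBIC))
s=sensors.get_state();print(s["time"],s["tcp_pos"],s["contact_force"])
E
python3 pic.py a
```

```text
2.8 [0.52063341 0.21653339 0.08737327] [ 0.50962605  0.58112515 -0.51324799]
```

View pics/scene_a.png

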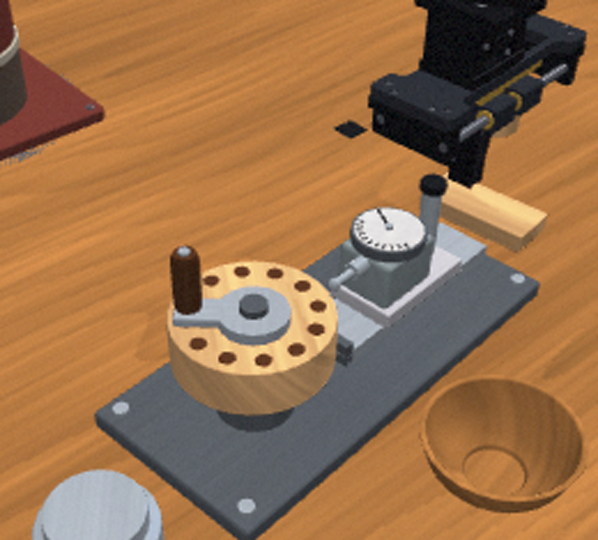

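View pics/top_a.png

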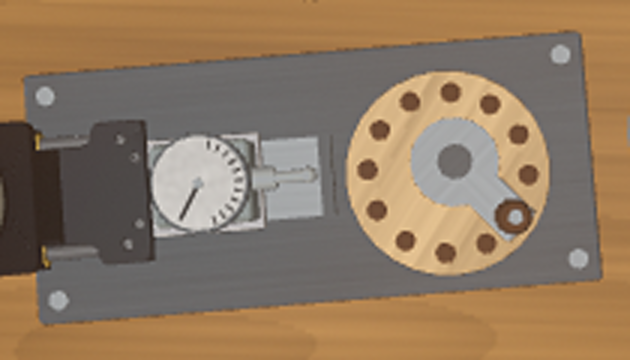

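The fingertip stands clear just behind the post, in line with it, and nothing else is close. I'll now approach slowly.

Emit:
carry_out(rows="0 -5 0 0 -1;0 -5 0 0 -1;0 -4 0 0 -1;0 -3 0 0 -1;0 -2 0 0 -1;0 -2 0 0 -1;0 -2 0 0 -1")

```text
time: 3.5
tcp_pos: [0.5222, 0.193, 0.0855]
orientation: [-0.055, 0.998, -0.0, -0.0]
contact_force: [-0.7, -0.7, -0.6]
opening: 0.0003
```

Emit:
carry_out(rows="0 -2 0 0 -1;0 -2 0 0 -1;0 -2 0 0 -1")

```text
time: 3.8
tcp_pos: [0.5228, 0.187, 0.0855]
orientation: [-0.055, 0.998, -0.0, -0.0]
contact_force: [0.1, -0.1, 0.2]
opening: 0.0005
```

Emit:
carry_out(rows="0 -2 0 0 -1;0 -2 0 0 -1;0 -2 0 0 -1")

```text
time: 4.1
tcp_pos: [0.5233, 0.1825, 0.0856]
orientation: [-0.056, 0.998, 0.001, 0.0]
contact_force: [-0.2, 4.6, -0.5]
opening: 0.0002
```

Emit:
carry_out(rows="0 -2 0 0 -1;0 -2 0 0 -1;0 -2 0 0 -1;0 -2 0 0 -1;0 -2 0 0 -1")

```text
time: 4.6
tcp_pos: [0.5244, 0.1726, 0.0856]
orientation: [-0.056, 0.998, 0.001, 0.0]
contact_force: [-0.9, 5.0, -1.9]
opening: 0.0001
```

Emit:
carry_out(rows="0 -2 0 0 -1;0 -2 0 0 -1;0 -2 0 0 -1;0 -2 0 0 -1")

```text
time: 5.0
tcp_pos: [0.5252, 0.1649, 0.0856]
orientation: [-0.056, 0.998, 0.001, 0.0]
contact_force: [-1.3, 6.5, -1.0]
opening: 0.0005
```

```bash
python3 pic.py b
```

```text
5.1 [0.52528404 0.16452056 0.08557988] [ 0.30620974  4.14586418 -0.93591233]
```

View pics/scene_b.png

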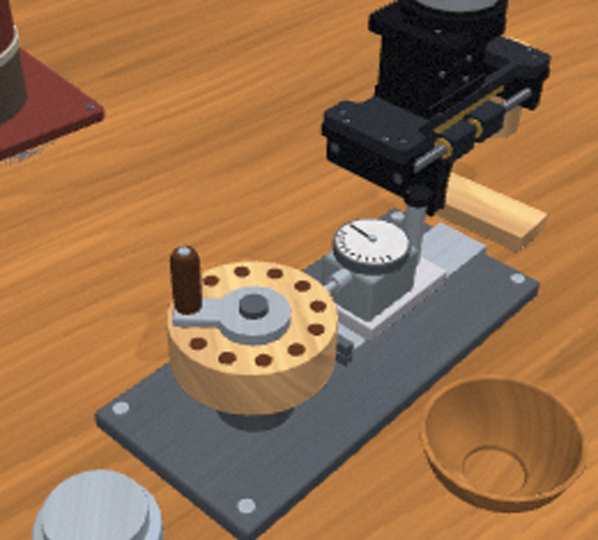

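View pics/top_b.png

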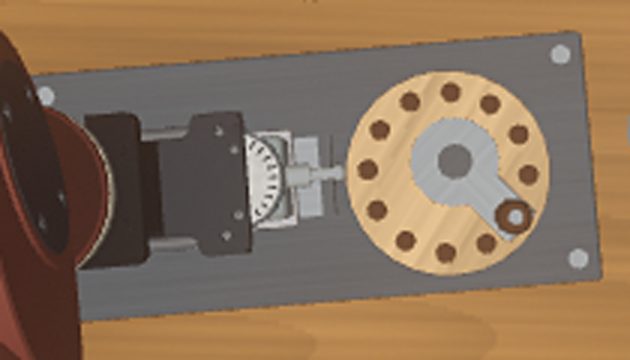

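The gauge slides along with about 5 N on the finger, and the plunger ball has just reached the rim. About 15 mm remains, so I'll continue gently.

Emit:
carry_out(rows="0 -2 0 0 -1;0 -2 0 0 -1;0 -2 0 0 -1;0 -2 0 0 -1")

```text
time: 5.5
tcp_pos: [0.5261, 0.1573, 0.0856]
orientation: [-0.056, 0.998, 0.001, 0.0]
contact_force: [-0.7, 7.4, -1.6]
opening: 0.0005
```

Emit:
carry_out(rows="0 -1 0 0 -1;0 -1 0 0 -1")

```text
time: 5.7
tcp_pos: [0.5263, 0.1553, 0.0856]
orientation: [-0.056, 0.998, 0.001, 0.0]
contact_force: [-0.3, 7.3, -1.8]
opening: 0.0005
```

Emit:
carry_out(rows="0 -1 0 0 -1;0 -1 0 0 -1")

```text
time: 5.9
tcp_pos: [0.5265, 0.1534, 0.0856]
orientation: [-0.056, 0.998, 0.001, 0.0]
contact_force: [0.0, 7.1, -2.0]
opening: 0.0003
```

Emit:
carry_out(rows="0 -1 0 0 -1;0 -1 0 0 -1")

```text
time: 6.1
tcp_pos: [0.5267, 0.1515, 0.0856]
orientation: [-0.056, 0.998, 0.001, -0.0]
contact_force: [-0.9, 7.1, -1.3]
opening: 0.0005
```

Emit:
carry_out(rows="0 -1 0 0 -1")

```text
time: 6.2
tcp_pos: [0.5268, 0.1506, 0.0856]
orientation: [-0.056, 0.998, 0.001, 0.0]
contact_force: [-0.3, 8.2, -1.4]
opening: 0.0002
```

Emit:
carry_out(rows="0 -1 0 0 -1")

```text
time: 6.3
tcp_pos: [0.5269, 0.1496, 0.0856]
orientation: [-0.056, 0.998, 0.001, -0.0]
contact_force: [-1.5, 9.5, -2.0]
opening: 0.0006
```

Emit:
carry_out(rows="0 -1 0 0 -1")

```text
time: 6.4
tcp_pos: [0.5269, 0.1495, 0.0856]
orientation: [-0.056, 0.998, 0.002, 0.0]
contact_force: [-1.7, 13.4, -1.9]
opening: 0.0004
```

Emit:
carry_out(rows="0 -0.7 0 0 -1")

```text
time: 6.5
tcp_pos: [0.5269, 0.1495, 0.0856]
orientation: [-0.057, 0.998, 0.002, 0.0]
contact_force: [0.1, 15.4, -2.2]
opening: 0.0004
```

The finger has stopped while the force rises (15 N), at post distance ≈170 mm, so the gauge is home. Backing off and lifting.

Emit:
carry_out(rows="0 0 0 0 -1;0 0 0 0 -1;0 3 0 0 -1;0 10 0 0 -1;0 20 0 0 -1;0 20 -20 0 -1;0 20 -40 0 -1;0 20 -40 0 -1;0 20 -40 0 -1;0 0 0 0 -1")

```text
time: 7.5
tcp_pos: [0.5164, 0.2626, 0.2312]
orientation: [-0.057, 0.998, 0.003, 0.004]
contact_force: [0.1, 0.7, -0.7]
opening: 0.0009
```

```bash
python3 pic.py c; python3 - <<'E'
from h import *
print(sensors.get_state()["joint_pos"].round(2))
d=cams.snapshot("top");im=d["image"]
hsv=cv2.cvtColor(im,cv2.COLOR_RGB2HSV)
# disc: light wood
roi=np.zeros(im.shape[:2],np.uint8); roi[215:315,290:388]=1
h,s,v=cv2.split(hsv)
print("disc hsv",hsv[245,320],hsv[285,330],"bed",hsv[300,300],"hub",hsv[255,338],"cen",hsv[264,341])
m=((v>140)&(s>60)&(roi>0)).astype(np.uint8)*255
c=max(cv2.findContours(m,cv2.RETR_EXTERNAL,cv2.CHAIN_APPROX_NONE)[0],key=cv2.contourArea)
pts=np.array([onz(d,p[0][0],p[0][1],.098)[:2] for p in c])
# circle fit
A=np.c_[2*pts,np.ones(len(pts))];b=(pts**2).sum(1);r=np.linalg.lstsq(A,b,rcond=None)[0]
R=np.sqrt(r[2]+r[0]**2+r[1]**2);print("disc",r[:2],R,np.abs(np.hypot(*(pts-r[:2]).T)-R).max())
A0=np.array([.5507,-.040]);o=r[:2]-A0
print(o,np.hypot(*o),np.degrees(np.arctan2(o[1],o[0])))
E
```

```text
7.6 [0.51528697 0.25865429 0.2262746 ] [ 0.35870388 -0.70976084  0.13621951]
[-0.82  0.18  0.32  1.66 -0.06  1.31  1.19]
disc hsv [ 17  99 207] [ 17  96 212] bed [  5  15 103] hub [105   3 161] cen [  6  12 107]
disc [ 0.5453825  -0.03579105] 0.05881904520435818 0.0011988515946438419
[-0.0053175   0.00420895] 0.006781672013595266 141.63738737722286
```

View pics/scene_c.png

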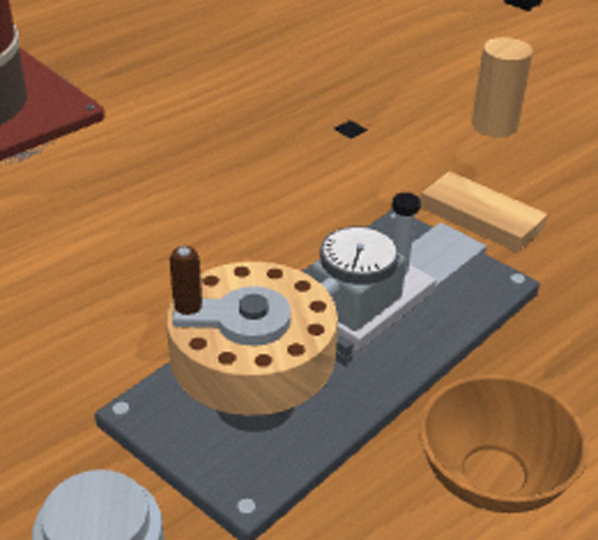

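View pics/top_c.png

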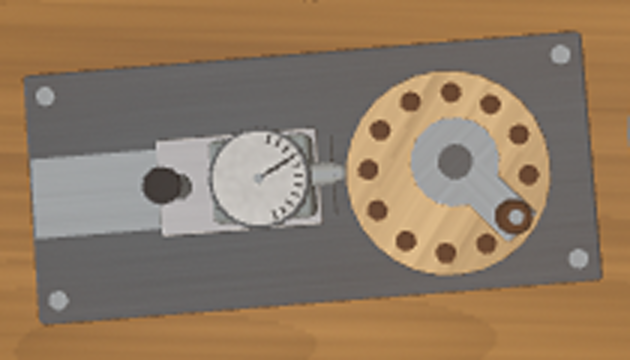

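Gauge home: the disc circle fit puts the high spot at about 142° (offset 6.8 mm), and the plunger lies at 96°. The needle has swung about 150° anticlockwise, roughly 17.5 mm in, which agrees. So the blank needs about 45° clockwise. Next I turn the wrist to line the jaws up with the handle's tangent.

Emit:
carry_out(rows="0 0 0 0.1432 0.15;0 0 0 0.1432 0.15;0 0 0 0.1432 0.15;0 0 0 0.1432 0.15;0 0 0 0.1432 0.15;0 0 0 0.1432 0.15;0 0 0 0.1432 0.15;0 0 0 0.1432 0.15;0 0 0 0.1432 0.15;0 0 0 0.1432 0.15;0 0 0 0.1432 0.15;0 0 0 0.1432 0.15;0 0 0 0.1432 0.15;0 0 0 0.1432 0.15;0 0 0 0.1432 0.15;0 0 0 0.1432 0.15;0 0 0 0.1432 0.15;0 0 0 0 0.15")

```text
time: 9.45
tcp_pos: [0.5146, 0.2568, 0.2241]
orientation: [0.918, 0.396, -0.001, 0.001]
contact_force: [0.3, -0.6, 0.3]
opening: 0.0501
```

```bash
cat > to.py <<'E'
import sys
from h import *
from scipy.spatial.transform import Rotation as Ro
s=sensors.get_state();R=Ro.from_quat(s["orientation"]).as_matrix()
y=R[:,1];print("t",s["time"],"yaw",np.degrees(np.arctan2(y[1],y[0])).round(1),"tcp",s["tcp_pos"].round(4),"F",s["contact_force"].round(1),"open",s["opening"],"j7",s["joint_pos"][6].round(2))
if len(sys.argv)>3: print("shift mm",(R.T@(np.array(list(map(float,sys.argv[1:4])))-s["tcp_pos"])*1000).round(1))
E
python3 to.py .5206 -.0729 .21
```

```text
t 9.45 yaw -43.4 tcp [0.5146 0.2568 0.2241] F [ 0.3 -0.6  0.3] open 0.05005983123856259 j7 -1.2
shift mm [-235.4  230.8   14.7]
```

Emit:
carry_out(rows="-23.5 23 0 0 0.15;-23.5 23 0 0 0.15;-23.5 23 0 0 0.15;-23.5 23 0 0 0.15;-23.5 23 0 0 0.15;-23.5 23 0 0 0.15;-23.5 23 0 0 0.15;-23.5 23 0 0 0.15;-23.5 23 0 0 0.15;-23.5 23 0 0 0.15;0 0 0 0 0.15;0 0 0 0 0.15")

```text
time: 10.65
tcp_pos: [0.5213, -0.0717, 0.2249]
orientation: [0.917, 0.398, -0.001, -0.0]
contact_force: [0.8, 0.5, -0.3]
opening: 0.0501
```

```bash
python3 to.py .5206 -.0729 .121; python3 pic.py d
```

```text
t 10.65 yaw -43.1 tcp [ 0.5213 -0.0717  0.2249] F [ 0.8  0.5 -0.3] open 0.05013380235706987 j7 -0.63
shift mm [ -1.3   0.3 103.9]
10.75 [ 0.52171068 -0.06989853  0.22504245] [ 0.62882275 -0.00432142  0.43382428]
```

View pics/scene_d.png

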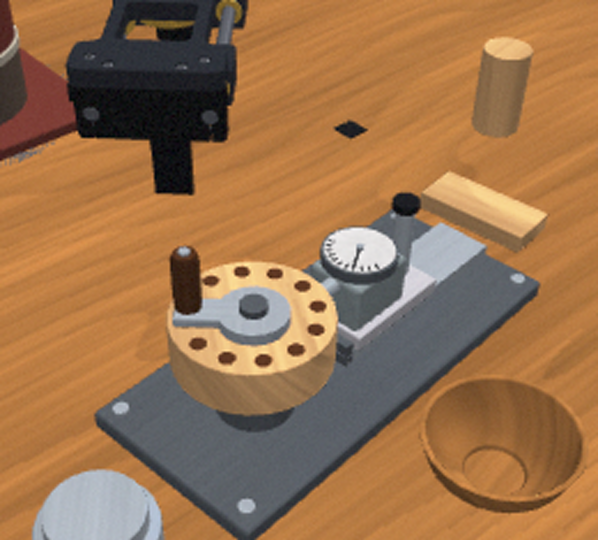

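View pics/top_d.png

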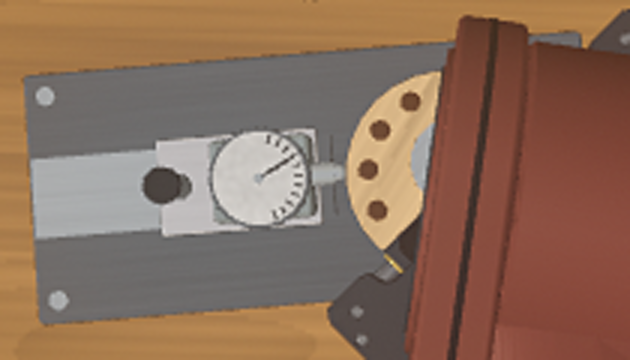

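The jaws stand above the handle, and the dial at (258,178) stays visible from the top. Descending around the handle.

Emit:
carry_out(rows="-2 1.5 25 0 0.15;0 0 25 0 0.15;0 0 25 0 0.15;0 0 14 0 0.15;0 0 14 0 0.15;0 0 0 0 0.15;0 0 0 0 0.15")

```text
time: 11.45
tcp_pos: [0.522, -0.0731, 0.123]
orientation: [0.918, 0.398, 0.0, 0.0]
contact_force: [0.3, 0.2, 0.4]
opening: 0.05
```

```bash
python3 to.py .5206 -.0729 .121; python3 pic.py e scene
```

```text
t 11.45 yaw -43.1 tcp [ 0.522  -0.0731  0.123 ] F [0.3 0.2 0.4] open 0.049962245912691106 j7 -0.55
shift mm [-0.8 -1.2  2. ]
11.5 [ 0.52231349 -0.07322197  0.12339871] [ 0.21037334  0.59503523 -0.13480841]
```

View pics/scene_e.png

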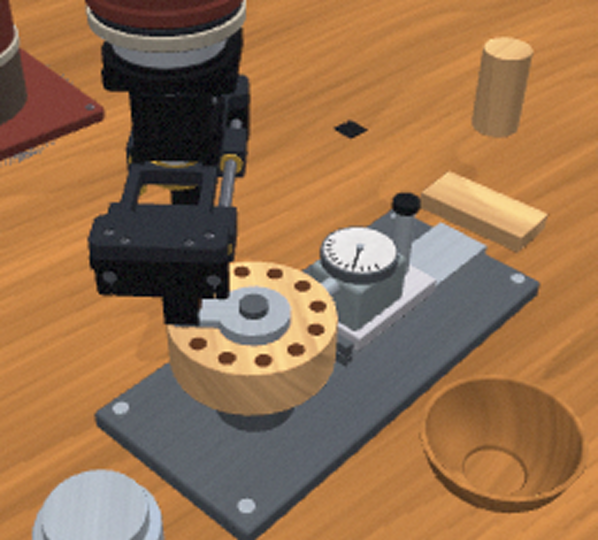

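Emit:
carry_out(rows="-1 -1 0 0 -0.1;0 0 0 0 -0.3;0 0 0 0 -0.42;0 0 0 0 -0.42;0 0 0 0 -0.42;0 0 0 0 -0.42")

```text
time: 12.1
tcp_pos: [0.5203, -0.0733, 0.1226]
orientation: [0.918, 0.397, -0.0, 0.0]
contact_force: [0.6, 0.0, 1.3]
opening: 0.0256
```

Emit:
carry_out(rows="0 -1 0 0 -0.42;0 -1 0 0 -0.42;0 -1 0 0 -0.42;0.05 -2.35 0 0.052 -0.42;0.05 -2.35 0 0.052 -0.42;0.05 -2.35 0 0.052 -0.42")

```text
time: 12.7
tcp_pos: [0.5144, -0.068, 0.1229]
orientation: [0.946, 0.323, 0.001, 0.002]
contact_force: [5.7, -7.8, -4.3]
opening: 0.0253
```

```bash
cat > dial.py <<'E'
from h import *
import math
d=cams.snapshot("top");im=d["image"]
A=np.array([.5507,-.040]);D=np.array([-.110,.994])
cv2.imwrite("pics/dial_%.2f.png"%sensors.get_state()["time"],cv2.resize(im[235:310,240:310,::-1],None,fx=8,fy=8,interpolation=cv2.INTER_CUBIC))
g=cv2.cvtColor(im,cv2.COLOR_RGB2GRAY)
# dial white disc: bright unsaturated blob
hsv=cv2.cvtColor(im,cv2.COLOR_RGB2HSV)
m=np.zeros_like(g);sub=(hsv[...,1]<40)&(g>195);m[240:300,255:298]=(sub[240:300,255:298]*255)
n,l,st,c=cv2.connectedComponentsWithStats(m);k=1+st[1:,4].argmax()
cnt=max(cv2.findContours((l==k).astype(np.uint8),cv2.RETR_EXTERNAL,cv2.CHAIN_APPROX_NONE)[0],key=cv2.contourArea)
(cx,cy),r=cv2.minEnclosingCircle(cnt)
# needle: dark pixels within 0.15..0.62r
yy,xx=np.mgrid[0:480,0:640];rr=np.hypot(xx-cx,yy-cy);w=np.clip(170-g.astype(float),0,None)*((rr<0.68*r)&(rr>0.15*r))
a=math.degrees(math.atan2(-(w*(yy-cy)).sum(),(w*(xx-cx)).sum()))
print("dial c",round(cx,1),round(cy,1),"r",round(r,1),"needle deg",round(a,1),"w",w.sum())
E
python3 to.py; python3 dial.py
```

```text
t 12.7 yaw -52.3 tcp [ 0.5144 -0.068   0.1229] F [ 5.7 -7.8 -4.3] open 0.025325494539963633 j7 -0.73
dial c 275.8 269.0 r 15.2 needle deg 46.8 w 796.0
```

```bash
ls pics/dial*
```

```text
pics/dial_12.75.png
```

Emit:
carry_out(rows="0.05 -2.35 0 0.052 -0.42;0.05 -2.35 0 0.052 -0.42;0.05 -2.35 0 0.052 -0.42;0.05 -2.35 0 0.052 -0.42;0.05 -2.35 0 0.052 -0.42")

```text
time: 13.25
tcp_pos: [0.508, -0.0584, 0.1228]
orientation: [0.98, 0.197, 0.001, 0.002]
contact_force: [3.8, -9.4, -3.4]
opening: 0.0251
```

```bash
python3 to.py; python3 dial.py; cd pics; python3 -c "
import cv2,glob
f=sorted(glob.glob('dial*'));print(f);cv2.imwrite('dd1.png',cv2.resize(cv2.hconcat([cv2.imread(x) for x in f]),(780,418)))"
```

```text
t 13.25 yaw -67.2 tcp [ 0.508  -0.0584  0.1228] F [ 3.8 -9.4 -3.4] open 0.025056776724766062 j7 -1.01
dial c 275.8 269.0 r 15.2 needle deg 59.2 w 849.0
['dial_12.75.png', 'dial_13.30.png']
```

View pics/dd1.png

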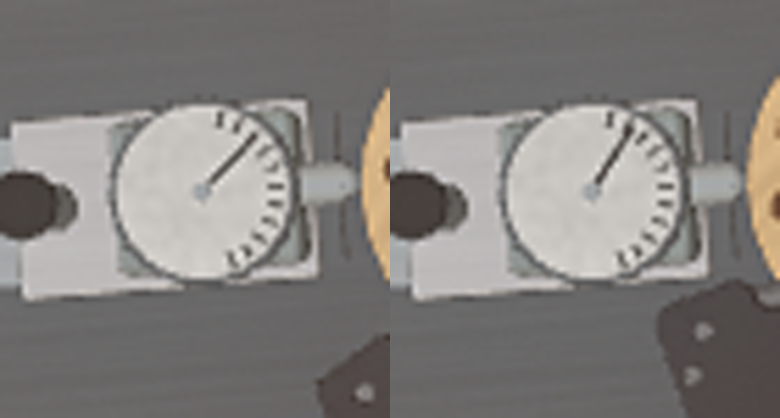

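The needle climbs anticlockwise, from ~44° to ~60° on the image. The force is nearly all tangential (~10 N). Continuing.

Emit:
carry_out(rows="0.1 -2.35 0 0.052 -0.42;0.1 -2.35 0 0.052 -0.42;0.1 -2.35 0 0.052 -0.42;0.1 -2.35 0 0.052 -0.42")

```text
time: 13.7
tcp_pos: [0.505, -0.0496, 0.1227]
orientation: [0.996, 0.094, 0.0, 0.002]
contact_force: [1.6, -10.5, -1.7]
opening: 0.0252
```

```bash
python3 to.py; python3 dial.py
```

```text
t 13.7 yaw -79.2 tcp [ 0.505  -0.0496  0.1227] F [  1.6 -10.5  -1.7] open 0.025244339257169974 j7 -1.24
dial c 275.8 269.0 r 15.2 needle deg 65.5 w 942.0
```

Emit:
carry_out(rows="0.1 -2.35 0 0.052 -0.42;0.1 -2.35 0 0.052 -0.42;0.1 -2.35 0 0.052 -0.42;0.1 -2.35 0 0.052 -0.42")

```text
time: 14.15
tcp_pos: [0.504, -0.0403, 0.1226]
orientation: [1.0, -0.01, 0.0, 0.002]
contact_force: [-0.0, -8.9, -0.5]
opening: 0.0254
```

```bash
python3 to.py; python3 dial.py
```

```text
t 14.15 yaw -91.1 tcp [ 0.504  -0.0403  0.1226] F [-0.  -8.9 -0.5] open 0.025350090357854262 j7 -1.47
dial c 275.9 269.1 r 15.1 needle deg -11.5 w 7054.0
```

Emit:
carry_out(rows="0.1 -2.35 0 0.052 -0.42;0.1 -2.35 0 0.052 -0.42;0.1 -2.35 0 0.052 -0.42;0.1 -2.35 0 0.052 -0.42")

```text
time: 14.6
tcp_pos: [0.5049, -0.031, 0.1226]
orientation: [0.994, -0.113, -0.0, 0.002]
contact_force: [-2.3, -9.1, 2.8]
opening: 0.0255
```

```bash
python3 to.py; python3 dial.py
```

```text
t 14.6 yaw -103.0 tcp [ 0.5049 -0.031   0.1226] F [-2.3 -9.1  2.8] open 0.02547241006429361 j7 -1.69
dial c 273.7 270.4 r 13.1 needle deg -15.2 w 8239.0
```

```bash
python3 pic.py f
```

```text
14.75 [ 0.50489031 -0.03043246  0.12257443] [-2.19085631 -6.95896572  1.3561948 ]
```

View pics/top_f.png

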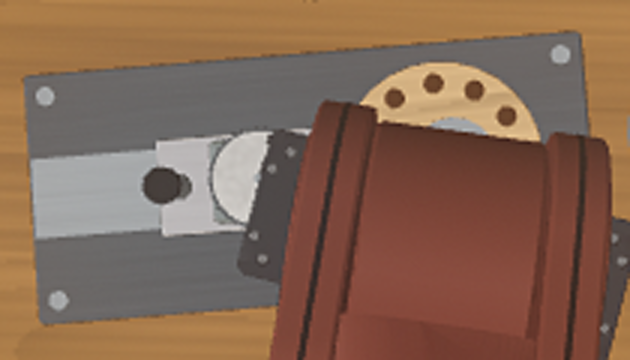

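View pics/scene_f.png

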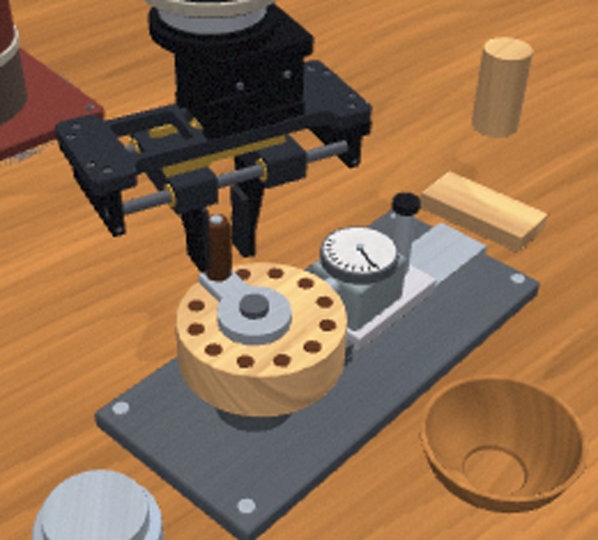

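View pics/dial_14.20.png

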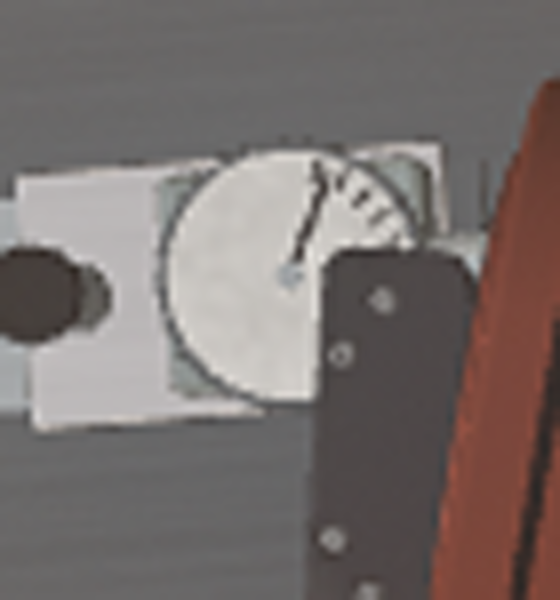

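View pics/dial_13.75.png

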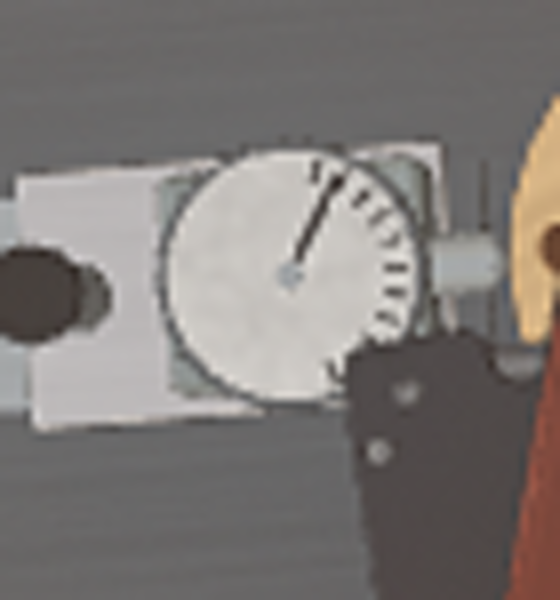

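The arm now hides the dial in the top view, but the scene view shows it clearly at (360,250). I'll unload the handle and read the needle from there.

Emit:
carry_out(rows="0 1.5 0 0 -0.42;0 1.5 0 0 -0.42;0 0 0 0 -0.42")

```text
time: 15.05
tcp_pos: [0.5045, -0.0316, 0.1226]
orientation: [0.994, -0.111, -0.0, 0.0]
contact_force: [-0.3, -3.1, 0.3]
opening: 0.0256
```

```bash
cat > sd.py <<'E'
from h import *
d=cams.snapshot("scene");im=d["image"]
R=12
# rectify scene dial to overhead: 0.1mm*... image up=+x? use x->up,y->left like top
A=np.array([.5507,-.040]);D=np.array([-.110,.994])
C=A+D*(.170-.0545) # rough dial centre when home
z=.097
src=[];dst=[]
for a,b in((-1,-1),(-1,1),(1,1),(1,-1)):
    p=[C[0]+a*.04,C[1]+b*.04,z];src.append(proj(d,p));dst.append([200-b*200,200-a*200])
H=cv2.getPerspectiveTransform(np.float32(src),np.float32(dst))
w=cv2.warpPerspective(im,H,(400,400),flags=cv2.INTER_CUBIC)
t=sensors.get_state()["time"]
cv2.imwrite("pics/sd_%.2f.png"%t,w[:,:,::-1]);print("pics/sd_%.2f.png"%t)
E
python3 to.py; python3 sd.py
```

```text
t 15.05 yaw -102.8 tcp [ 0.5045 -0.0316  0.1226] F [-0.3 -3.1  0.3] open 0.025579960582831567 j7 -1.68
pics/sd_15.10.png
```

Emit:
carry_out(rows="0 1.5 0 0 -0.42;0 1 0 0 -0.42;0 0 0 0 -0.42")

```text
time: 15.4
tcp_pos: [0.5041, -0.0332, 0.1226]
orientation: [0.994, -0.111, 0.0, -0.0]
contact_force: [0.1, -0.8, 0.7]
opening: 0.0255
```

```bash
python3 to.py; python3 sd.py; cp pics/sd_1[5-6]*.png /tmp/; cd pics; python3 -c "
import cv2,glob
f=sorted(glob.glob('sd*'));print(f);cv2.imwrite('ss1.png',cv2.hconcat([cv2.imread(x) for x in f[-2:]]))"
```

```text
t 15.4 yaw -102.7 tcp [ 0.5041 -0.0332  0.1226] F [ 0.1 -0.8  0.7] open 0.025534665108725957 j7 -1.67
pics/sd_15.45.png
['sd_15.10.png', 'sd_15.45.png']
```

View pics/ss1.png

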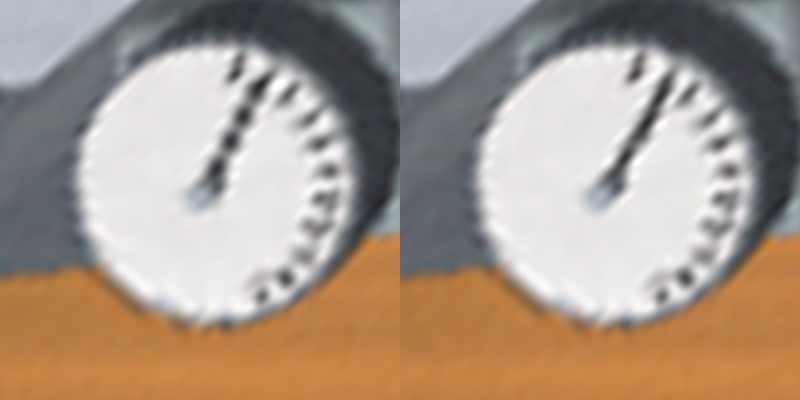

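```bash
cat > rect.py <<'E'
import cv2,numpy as np
def needle(w,c=(203,192)):
    g=cv2.GaussianBlur(cv2.cvtColor(w,cv2.COLOR_BGR2GRAY),(0,0),3).astype(float)
    best=[]
    for a in np.arange(-180,180,.5):
        r=np.arange(30,95,2.);x=c[0]+r*np.cos(np.radians(a));y=c[1]-r*np.sin(np.radians(a))
        best.append(g[y.round().astype(int),x.round().astype(int)].mean())
    b=np.array(best);i=b.argmin();k=np.arange(i-16,i+17)%720
    wt=np.clip(b[k].max()-b[k],0,None)**2
    return ((np.arange(-16,17)*wt).sum()/wt.sum()+i)*.5-180, b.min()
E
python3 - <<'E'
from h import *; from rect import needle
import glob
d=cams.snapshot("scene")
A=np.array([.5507,-.040]);D=np.array([-.110,.994]);C=A+D*(.170-.0545)
src=[];dst=[]
for a,b in((-1,-1),(-1,1),(1,1),(1,-1)):
    p=proj(d,[C[0]+a*.04,C[1]+b*.04,.097]);src.append([(p[0]-200+.5)*2.3-.5,(p[1]-100+.5)*2.3-.5]);dst.append([200-b*200,200-a*200])
H=cv2.getPerspectiveTransform(np.float32(src),np.float32(dst))
for n in "cdef":
    w=cv2.warpPerspective(cv2.imread(f"pics/scene_{n}.png"),H,(400,400));print(n,needle(w))
for f in sorted(glob.glob("pics/sd_*.png")): print(f,needle(cv2.imread(f)))
E
cat >> sd.py <<'E'
from rect import needle
print("needle",needle(np.ascontiguousarray(w[:,:,::-1])))
E
```

```text
c (np.float64(34.66947465649224), np.float64(92.0909090909091))
d (np.float64(34.67051502726909), np.float64(96.51515151515152))
e (np.float64(34.6501225744461), np.float64(97.78787878787878))
f (np.float64(67.61080248364948), np.float64(83.18181818181819))
pics/sd_15.10.png (np.float64(62.05234754465246), np.float64(98.42424242424242))
pics/sd_15.45.png (np.float64(58.28312185926137), np.float64(85.60606060606061))
```

Emit:
carry_out(rows="0 -1.8 0 0 -0.42;0 -1.8 0 0 -0.42;0 -1.9 0 0 -0.42;0.1 -2.35 0 0.052 -0.42;0.1 -2.35 0 0.052 -0.42;0.1 -2.35 0 0.052 -0.42;0.1 -2.35 0 0.052 -0.42;0.1 -2.35 0 0.052 -0.42;0.1 -2.35 0 0.052 -0.42;0.1 -2.35 0 0.052 -0.42")

```text
time: 16.5
tcp_pos: [0.5111, -0.0152, 0.1224]
orientation: [0.957, -0.291, -0.001, 0.001]
contact_force: [-5.7, -8.4, 4.6]
opening: 0.0254
```

```bash
python3 to.py; python3 sd.py
```

```text
t 16.5 yaw -123.8 tcp [ 0.5111 -0.0152  0.1224] F [-5.7 -8.4  4.6] open 0.025362302185762787 j7 -2.05
pics/sd_16.55.png
needle (np.float64(64.20154759694671), np.float64(82.24242424242425))
```

Emit:
carry_out(rows="0 1.8 0 0 -0.42;0 1.8 0 0 -0.42;0 1.9 0 0 -0.42;0 0 0 0 -0.42")

```text
time: 16.95
tcp_pos: [0.5089, -0.0177, 0.1226]
orientation: [0.957, -0.289, -0.0, -0.0]
contact_force: [0.1, -0.4, -0.4]
opening: 0.0256
```

```bash
python3 to.py; python3 sd.py;python3 pic.py g
```

```text
t 16.95 yaw -123.6 tcp [ 0.5089 -0.0177  0.1226] F [ 0.1 -0.4 -0.4] open 0.02559072805180834 j7 -2.05
pics/sd_17.00.png
needle (np.float64(54.80129037625028), np.float64(91.0909090909091))
17.1 [ 0.50906643 -0.01760611  0.12259637] [-0.01730378  0.10976589  0.08427068]
```

View pics/scene_g.png

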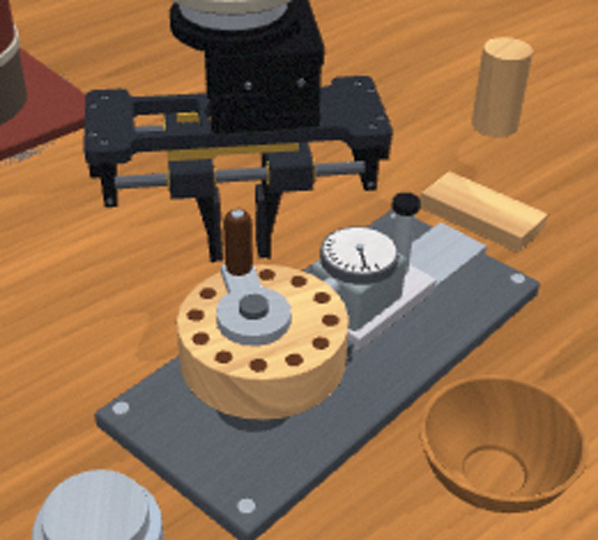

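The unloaded needle readings are 34.7°, 58.3° and 54.8° at handle angles 227°, 172° and 151°, which puts the peak at handle ≈172–173°. Returning anticlockwise.

Emit:
carry_out(rows="0.1 2.35 0 -0.052 -0.42;0.1 2.35 0 -0.052 -0.42;0.1 2.35 0 -0.052 -0.42;0.1 2.35 0 -0.052 -0.42;0.1 2.35 0 -0.052 -0.42;0.1 2.35 0 -0.052 -0.42;0.1 2.35 0 -0.052 -0.42;0.1 2.35 0 -0.052 -0.42;0 1 0 0 -0.42")

```text
time: 18.0
tcp_pos: [0.5027, -0.0336, 0.1227]
orientation: [0.997, -0.083, 0.0, -0.002]
contact_force: [1.4, 9.8, -0.4]
opening: 0.0253
```

```bash
python3 to.py; python3 sd.py; python3 pic.py h scene
```

```text
t 18.0 yaw -99.5 tcp [ 0.5027 -0.0336  0.1227] F [ 1.4  9.8 -0.4] open 0.025291769714986607 j7 -1.62
pics/sd_18.05.png
needle (np.float64(45.99558366466505), np.float64(95.39393939393939))
18.1 [ 0.50270306 -0.03369779  0.12271151] [ 1.33006568  7.79743799 -0.78538456]
```

View pics/scene_h.png

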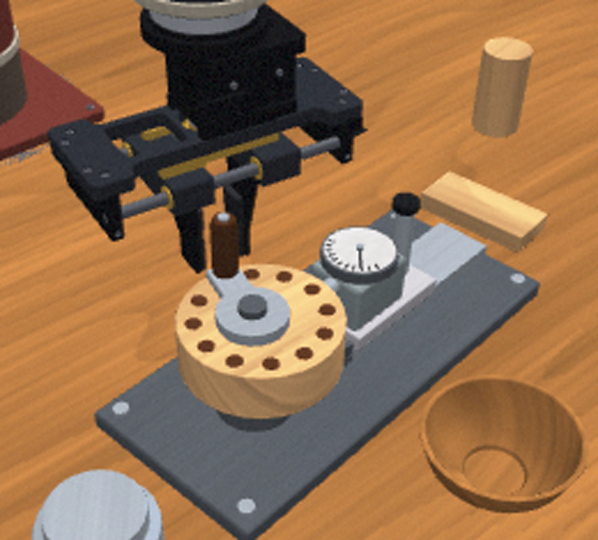

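Emit:
carry_out(rows="0.1 2.35 0 -0.052 -0.42;0.1 2.35 0 -0.052 -0.42;0 0 0 0 -0.42;0 -2 0 0 -0.42;0 -2 0 0 -0.42;0 -1.5 0 0 -0.42;0 0 0 0 -0.42;0 0 0 0 -0.42")

```text
time: 18.9
tcp_pos: [0.5021, -0.0358, 0.1226]
orientation: [0.999, -0.033, 0.0, 0.0]
contact_force: [-0.2, 0.3, -0.1]
opening: 0.0252
```

```bash
python3 to.py; python3 sd.py; python3 pic.py i scene
```

```text
t 18.9 yaw -93.8 tcp [ 0.5021 -0.0358  0.1226] F [-0.2  0.3 -0.1] open 0.02522888687056742 j7 -1.52
pics/sd_18.95.png
needle (np.float64(57.92077391002081), np.float64(94.87878787878788))
19.0 [ 0.50206824 -0.03584952  0.12258489] [-0.3448266  -0.00331783 -0.14985556]
```

View pics/scene_i.png

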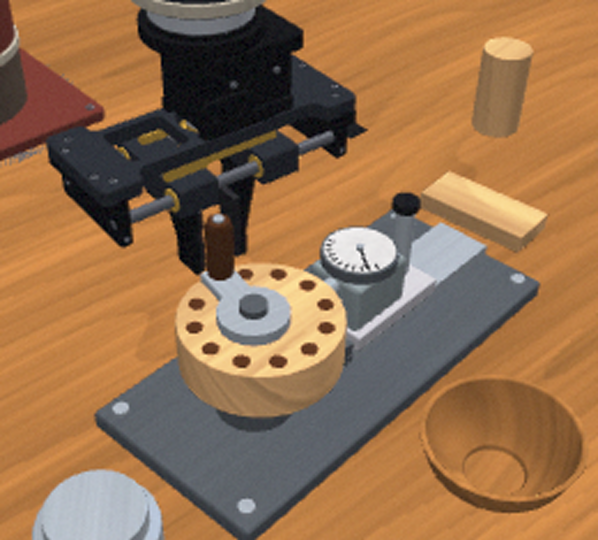

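Unloaded needle is at 57.9°. To bracket the peak, I'll also read on the far side.

Emit:
carry_out(rows="0 1.8 0 0 -0.42;0 1.8 0 0 -0.42;0 1.9 0 0 -0.42;0.1 2.35 0 -0.052 -0.42;0.1 2.35 0 -0.052 -0.42;0.1 2.35 0 -0.052 -0.42;0.1 2.35 0 -0.052 -0.42;0.1 2.35 0 -0.052 -0.42;0.1 2.35 0 -0.052 -0.42;0.1 2.35 0 -0.052 -0.42;0 0 0 0 -0.42;0 -2 0 0 -0.42;0 -2 0 0 -0.42;0 -1.5 0 0 -0.42;0 0 0 0 -0.42;0 0 0 0 -0.42")

```text
time: 20.6
tcp_pos: [0.5023, -0.0524, 0.1226]
orientation: [0.989, 0.148, 0.0, 0.0]
contact_force: [0.4, 0.6, 0.8]
opening: 0.0254
```

```bash
python3 to.py; python3 sd.py; python3 pic.py j scene
```

```text
t 20.6 yaw -73.0 tcp [ 0.5023 -0.0524  0.1226] F [0.4 0.6 0.8] open 0.02541471612186953 j7 -1.13
pics/sd_20.65.png
needle (np.float64(54.793261590822596), np.float64(91.84848484848484))
20.7 [ 0.50226208 -0.05227812  0.12258633] [-0.08992296 -0.08819572 -0.10596081]
```

View pics/scene_j.png

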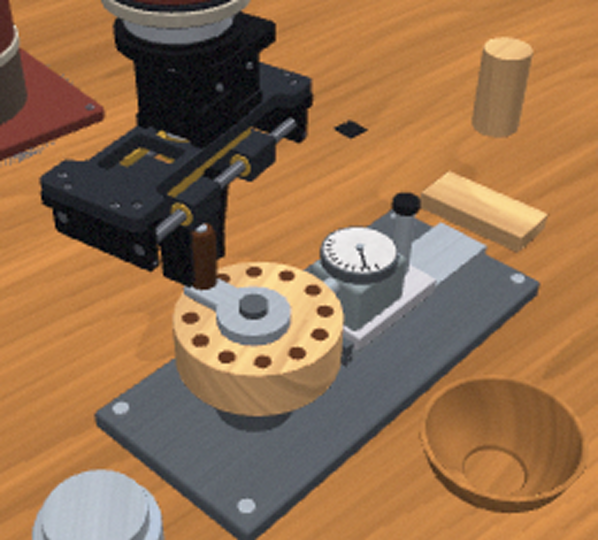

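```bash
python3 - <<'E'
from h import *
from scipy.optimize import least_squares
d=cams.snapshot("scene")
ang={}
for n,u,v in[("c0",184,251),("f172",217,218),("g",238,213),("i",218.5,218),("j",203,229)]:
    p=onz(d,(u+.5)/2.3-.5+200,(v+.5)/2.3-.5+100,.156);o=p[:2]-[.5507,-.040];ang[n]=np.degrees(np.arctan2(o[1],o[0]))%360;print(n,p.round(4),np.hypot(*o).round(4),ang[n].round(1))
x=np.array([ang[k] for k in("c0","f172","g","i","j")]);y=np.array([34.7,58.3,54.8,57.9,54.8])
r=least_squares(lambda q:q[0]+58*np.cos(np.radians(x-q[1]))-y,[0,172]);print(r.x,r.fun)
E
```

```text
c0 [ 0.5209 -0.0724  0.156 ] 0.044 227.4
f172 [ 0.5063 -0.0336  0.156 ] 0.0449 171.8
g [ 0.511 -0.019  0.156] 0.0449 152.2
i [ 0.5069 -0.0328  0.156 ] 0.0444 170.7
j [ 0.51   -0.0484  0.156 ] 0.0416 191.7
[  0.27978097 173.33441159] [-0.38026828 -0.04105189 -0.42749505  0.31750275  0.53131248]
```

The fit over five unloaded readings is very good (residuals under 0.6° of needle) and puts the peak at handle 173.3°. The handle is now at about 191.7°, so it goes clockwise 18°.

Emit:
carry_out(rows="0 -1.8 0 0 -0.42;0 -1.8 0 0 -0.42;0 -1.9 0 0 -0.42;0.1 -2.35 0 0.052 -0.42;0.1 -2.35 0 0.052 -0.42;0.1 -2.35 0 0.052 -0.42;0.1 -2.35 0 0.052 -0.42;0.1 -2.35 0 0.052 -0.42;0.1 -2.35 0 0.052 -0.42;0.1 -2.35 0 0.052 -0.42;0 0 0 0 -0.42;0 1.8 0 0 -0.42;0 1.8 0 0 -0.42;0 1.9 0 0 -0.42;0 0 0 0 -0.42;0 0 0 0 -0.42")

```text
time: 22.35
tcp_pos: [0.4986, -0.0356, 0.1225]
orientation: [0.999, -0.033, -0.0, -0.0]
contact_force: [-0.3, -0.8, -0.1]
opening: 0.0252
```

```bash
python3 to.py; python3 sd.py; python3 pic.py k scene
```

```text
t 22.35 yaw -93.8 tcp [ 0.4986 -0.0356  0.1225] F [-0.3 -0.8 -0.1] open 0.025181644507563914 j7 -1.53
pics/sd_22.40.png
needle (np.float64(58.32529170363634), np.float64(83.12121212121212))
22.45 [ 0.49864995 -0.03563838  0.12256127] [-0.62310746 -0.43882386 -0.09481402]
```

View pics/scene_k.png

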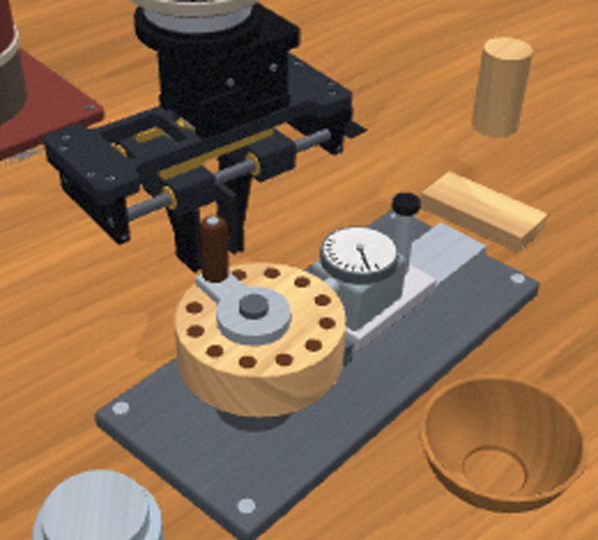

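The needle reads 58.3°, the fitted peak. Opening the jaws and lifting straight up.

Emit:
carry_out(rows="0 0 0 0 -0.2;0 0 0 0 0.15;0 0 0 0 0.15;0 0 0 0 0.15;0 0 0 0 0.15;0 0 -15 0 0.15;0 0 -30 0 0.15;0 0 -40 0 0.15;0 0 -40 0 0.15;0 -40 0 0 0.15;0 -40 0 0 0.15;0 -40 0 0 0.15;0 -40 0 0 0.15;0 -40 0 0 0.15;0 -40 0 0 0.15;0 0 0 0 0.15;0 0 0 0 0.15")

```text
time: 24.15
tcp_pos: [0.5144, 0.2042, 0.2471]
orientation: [0.999, -0.032, -0.0, 0.001]
contact_force: [0.3, -0.7, -0.5]
opening: 0.0503
```

```bash
python3 to.py; python3 sd.py; python3 pic.py l; python3 - <<'E'
from h import *
d=cams.snapshot("top");im=d["image"]
roi=np.zeros(im.shape[:2],np.uint8); roi[215:315,290:388]=1
h,s,v=cv2.split(cv2.cvtColor(im,cv2.COLOR_RGB2HSV))
m=((v>140)&(s>60)&(roi>0)).astype(np.uint8)*255
c=max(cv2.findContours(m,cv2.RETR_EXTERNAL,cv2.CHAIN_APPROX_NONE)[0],key=cv2.contourArea)
pts=np.array([onz(d,p[0][0],p[0][1],.098)[:2] for p in c])
r=np.linalg.lstsq(np.c_[2*pts,np.ones(len(pts))],(pts**2).sum(1),rcond=None)[0]
o=r[:2]-[.5507,-.040];print(o,np.hypot(*o),np.degrees(np.arctan2(o[1],o[0])))
E
```

```text
t 24.15 yaw -93.7 tcp [0.5144 0.2042 0.2471] F [ 0.3 -0.7 -0.5] open 0.05032811605538153 j7 -2.01
pics/sd_24.20.png
needle (np.float64(58.35211424758626), np.float64(79.42424242424242))
24.3 [0.51488966 0.20203858 0.24769845] [ 0.04685344 -1.01194206 -0.67973364]
[-0.00040983  0.00727082] 0.007282362020852572 93.22612964672915
```

View pics/scene_l.png

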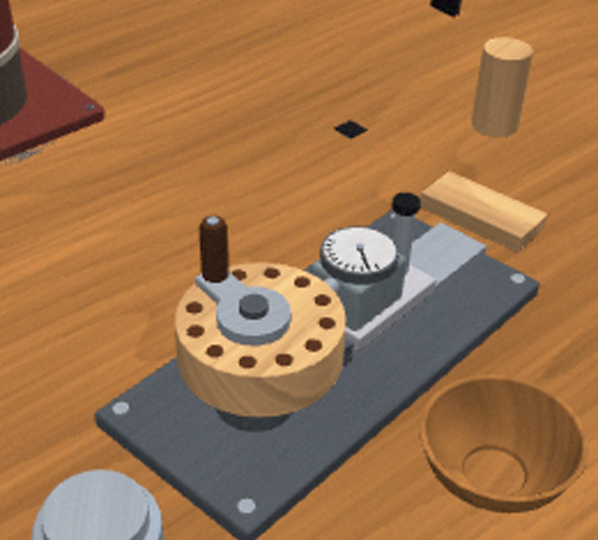

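View pics/top_l.png

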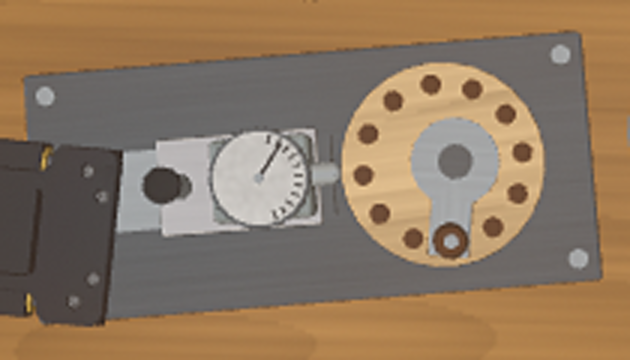

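Both checks agree: the needle is at its fitted peak, and the disc's offset points at 93° against the plunger's 96°. The gauge post hasn't moved since it reached its stop, and the arm is clear. Handing in.

```bash
python3 -c "
from bench import workorder; print(workorder.hand_in())"
```

```text
the job is handed in; nothing more can be done
None
```

I pushed the gauge home and left the blank with its high spot at the plunger, then handed the job in at about 24 s. The hand-in gives no verdict, so what follows is my own reading.

- **Gauge:** I pushed it along until it stopped dead, with the measured force on the tool at about 15 N (limit 35 N). In the pictures the post has not moved since.
- **Turning the blank:** I turned it by the handle between loosely closed jaws, clockwise past the peak, back the other way, then onto it. The measured force stayed around 10 N, which should pull the centre about 0.8 mm sideways against the 1.8 mm limit.
- **Finding the peak:** Five needle readings with the handle unloaded fitted a sine within 0.6° of needle, with the peak at a handle angle of about 173°.
- **Final checks:** With the arm lifted clear, the needle read 58.35° against a fitted peak of 58.3°. A separate circle fit of the disc put the high spot at 93°, against 96° for the plunger. The handle looked to be at about 176°, so the blank is within about 3° of the peak, and 16° is allowed.
- **Disagreement:** My first circle fit suggested a peak about 8° away from the needle fit. I went with the needle readings.
- **Bowl and chuck:** I touched neither, and neither looks moved in the last view.

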